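Hang a gas cartridge in the extinguisher workshop's rack

TASK

Take the tall gas cartridge that stands on the bench and hang it in the free slot of the holding rack: keep it upright, pass its thin neck into the slot from the open front, slide it to the back of the slot and let its collar rest on the top plate, next to the cartridge that already hangs there. Leave that hanging cartridge and the short cartridge on the bench where they are.

Things in the scene. Friction and masses are not known exactly. Their poses are not given: they have to be found in the camera images.
- cartridge: Tall loose gas cartridge upright on the bench, 203 mm high, 0.25-0.5 kg, round about z (up). Heights above its foot: steel body 44 mm across to 100, shoulder to 112, thin neck 14 mm across 112-150, brass collar 48 mm across 150-158, plain round brass head 28 mm across 158-203 (grip this). Origin: centre of its foot.
- rack: Fixed rack. Origin on the bench under its centre, z up, x from open front to back. Base 150x270x8 mm, posts at the back; slotted aluminium top plate 8 mm thick, upper face at z = 185. Two slots along x, 28 wide, centred on y = +60 and -60, open at the front, closed at x = +20; lips from x = -77 to -50 flare the mouths to 65. Free slot: black dish 10 high on the base below. Hung foot: z = 35.
- hung: Cartridge just like the tall one, already hanging loosely by its collar in one of the rack's two slots, so that slot is taken and the other is free. Leave it. Origin: centre of its foot, z up.
- short: Short loose gas cartridge standing on the bench, 153 mm high: widths, neck, collar and head like the tall one, but its body is only 50 mm long. Leave it. Origin: centre of its foot, z up.
Things that resemble listed ones, but are neither listed nor needed, are in the scene too. What is shaped like the cartridge but blue is not meant.

How it is judged:
By the outcome, as a careful person would: the job done as asked, in the order asked, and still so for the second after the job is handed in, with the robot touching nothing.
It also fails if it takes over 45 s, if anything falls off the work surface, if the arm or the gripper's body presses on something with over 40 N, if the wrist force passes 120 N, or if a joint passes its speed limit or range.

ROBOT

A 6-joint arm with a two-finger parallel gripper is mounted at the origin on the work surface. World frame = base frame: x ahead of the robot, y to its left, z up, the work surface at z = 0. Lengths are in m, angles in rad, forces in N, time in s.
With the tool pointing down it reaches from about 0.375 to 0.9 m from the base axis. Payload 3.1 kg.
Tool frame: the origin (TCP) lies at the very end of the fingers, on their centre line; the grasp point (between the pads) lies 19 mm behind it (grip_depth is the distance from the TCP to the grasp point, in m); z points along the fingers, y is the line along which they close (so a half turn about z gives the same grasp; the last joint's range is limited). The gripper opens to 85 mm and grips with 20 to 120 N. Pads are 22 mm wide; open, the fingers measure 114 mm over their backs; the gripper's body (76 mm by 85 mm) begins 54 mm behind the grasp point. The pads swing forward as they close: fully open they stand 13 mm farther back than shut.
Start: joints at [-1.506, 0.527, 1.433, -0, 1.181, -0.178], TCP at [0.15, -0.607, 0.231] pointing down, gripper open.
Joint ranges: [-3.08, 3.08], [-0.75, 2.2], [0.22, 2.44], [-1.43, 4.57], [0, 2.65], [-2.85, 2.85]. Speed limits (rad/s): [2.79, 2.79, 3.14, 3.14, 3.14, 3.14].

INTERFACE

Orientations are given as a unit quaternion [x, y, z, w].
In Python, from station import * gives the robot as it stands.
- The arm moves only by the tool apply_moves, never from a script. Its argument "plan" is a list of rows, each a list of 7 numbers: the shift along the tool's x, y, z in m, then the turn, a rotation vector about the tool's x, y, z in rad, then the gripper command: -1 is fully open, 1 is shut, values between are in proportion. In form: [[dx, dy, dz, wx, wy, wz, jaw], ...]. A call has 1 to 8 rows; each row shifts and turns the commanded pose from where the row before left it, along the tool's axes as they then stand; what a row does not reach is not made up. A row lasts 1/8 s, in which the tool goes at most 62.5 mm and 10.7 degrees, less where a joint would pass 70% of its speed; a pose out of reach is approached as far as the arm can. A call is refused whole if a number of a shift passes 0.0625 or a number of a turn 0.188, either way. A call with a gripper value outside its range is refused whole. The fingers move at their own pace and stop on an object; "force" is the grip in N (left out, the last holds). Time passes only in rows, so rows that do not move let the fingers close. It gives the time, the measured TCP pose, the force, the opening and the grip force at its end, in the units of the state.
- sense(): the state, without advancing time (a new reading comes with each control period).
- snapshot(name): name is "side" or "top" or "wrist"; returns the picture (384x512x3 uint8, red, green, blue); there is no depth.
- calibration(name): a dict with "camera_matrix" (3x3 intrinsics, pixels), "R" (3x3) and "t" (3): a world point X has camera coordinates R X + t; the wrist camera has in their place "mount" (4x4, takes a point from camera to tool coordinates, whose origin is the TCP and whose axes are the flange's). Camera axes: x right, y down, z forward; pixel columns grow to the right and rows downward; lengths in m; the calibration is good to about 2 mm. A picture is of the moment at which its call begins: read the wrist's pose just before it. calibration takes no time and is no camera call.
- sign_off(): hands the job in; it is judged then, once.
The state is a dict: "t": time; "q": joint angles; "qd": joint speeds; "tau": joint torques, N m; "tcp_pos": TCP position; "tool_rot": TCP orientation; "force": force on the tool from outside, world axes, zero at the start; "ft_torque": the same for the moment, N m; "finger_gap": opening from 0.0 (shut) to 1.0 (fully open); "gripper_force": force on a finger pad.
Only numpy, scipy, OpenCV 4.12 (cv2) and the standard library are available. Lean on these libraries where they do the work, as an engineer would, in place of code of your own. Each camera call takes 0.05 s, during which the arm holds its last target. There are 200 camera calls.

## Working session

There is one attempt and no reset: what is moved stays moved. The work goes in short steps, Python scripts to look and compute and a tool call to move; the robot and the scene stay as the last step left them, time stands still between calls to the robot, and variables do not carry over. Pictures are saved under pics/ and viewed, at most 10 in all, crops included, and the job is handed in when it is done.

Besides the shell and the picture viewer there is one more tool, called after "Emit:" as name([rows], argument=value, ...), one row to a line, values as JSON. apply_moves: Moves the arm, as the interface text tells. Its arguments: {"type":"object","properties":{"plan":{"type":"array"},"force":{"type":"number"}},"required":["plan"]}

```bash
mkdir -p pics
python3 - <<'E'
from station import *
import cv2,numpy as np
s=sense();print(s)
ims=[]
for n in("side","top","wrist"):
    im=snapshot(n)[:,:,::-1];cv2.imwrite(f"pics/{n}0.png",im)
    c=calibration(n);print(n,{k:np.round(v,4).tolist() for k,v in c.items()})
E
```

```text
{'t': 0.0, 'q': array([-1.50650703e+00,  5.28465741e-01,  1.43390514e+00, -1.16002653e-05,
        1.18138639e+00, -1.78483143e-01]), 'qd': array([ 0.00073718,  0.0005666 ,  0.00021369, -0.00144454, -0.00024272,
        0.00058758]), 'tau': array([ 6.90203888e-04, -4.42344618e+01, -1.78023344e+01, -2.67813157e-04,
        8.60030676e-03, -2.60627274e-06]), 'tcp_pos': array([ 0.15023573, -0.60593885,  0.23033297]), 'tool_rot': array([ 9.92640886e-01,  1.21090463e-01,  5.64080715e-05, -1.08084957e-03]), 'force': array([0.19409001, 0.18725247, 0.38816138]), 'ft_torque': array([-0.01112788, -0.01825321,  0.00166372]), 'gripper_force': 0.0, 'finger_gap': 0.9992371476199421}
side {'camera_matrix': [[481.6742, 0.0, 260.7158], [0.0, 481.6742, 197.5356], [0.0, 0.0, 1.0]], 'R': [[0.4294, 0.9031, -0.0035], [0.8609, -0.4105, -0.3007], [-0.273, 0.1261, -0.9537]], 't': [-0.2149, -0.4821, 1.4952]}
top {'camera_matrix': [[498.817, 0.0, 255.7304], [0.0, 498.817, 193.535], [0.0, 0.0, 1.0]], 'R': [[-0.0015, -1.0, 0.0083], [-0.9912, 0.0004, -0.1323], [0.1323, -0.0084, -0.9912]], 't': [-0.0182, 0.5735, 1.0723]}
wrist {'camera_matrix': [[277.3323, 0.0, 255.1873], [0.0, 277.3323, 189.5107], [0.0, 0.0, 1.0]], 'mount': [[0.0003, -0.956, -0.2934, 0.0743], [1.0, -0.0, 0.001, 0.0012], [-0.0009, -0.2934, 0.956, -0.1431], [0.0, 0.0, 0.0, 1.0]]}
```

View pics/top0.png

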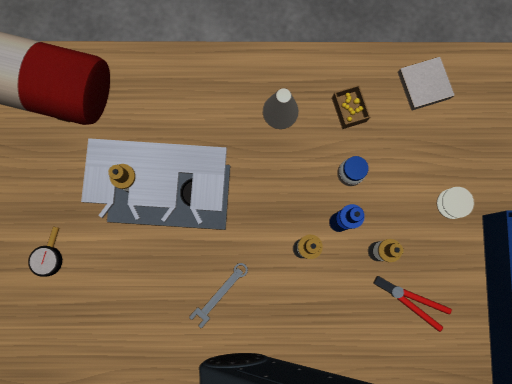

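View pics/side0.png

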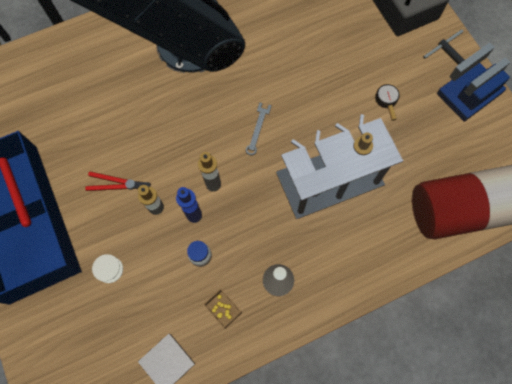

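Top view: brass-headed cartridges at about (310,246) and (388,251), and a blue lookalike at (350,217). The rack's free slot is at about (188,190) and its hung cartridge at (121,175), with the open front facing the robot. Next I'll zoom in.

Run:
```python
import cv2,numpy as np
t=cv2.imread("pics/top0.png");s=cv2.imread("pics/side0.png")
z=lambda im,x,y,w,h,f:cv2.resize(im[y:y+h,x:x+w],None,fx=f,fy=f,interpolation=cv2.INTER_CUBIC)
a=np.hstack([z(t,290,220,130,50,3),z(s,130,145,130,50,3)])
b=np.hstack([z(t,75,130,160,110,2.4375),z(s,270,110,160,110,2.4375)])
b=cv2.resize(b,(a.shape[1],b.shape[0]));o=np.vstack([a,b]);print(o.shape);cv2.imwrite("pics/z.png",o)
```

```text
(418, 780, 3)
```

View pics/z.png

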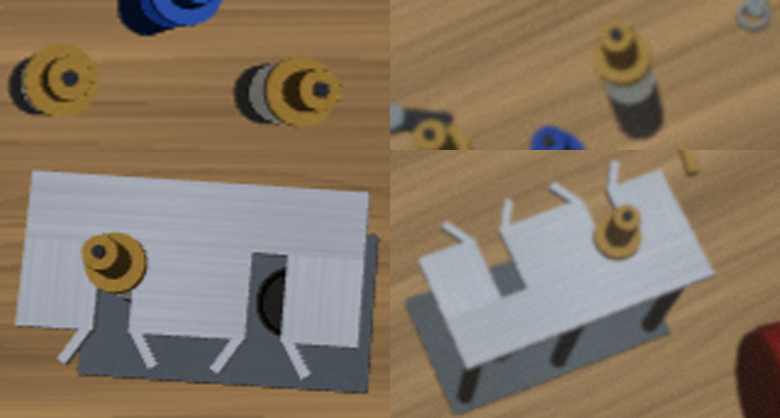

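The zoom shows dark dots centred on the head tops: top view about (313,246) and (397,250), side view about (205,156) and (143,189). Rack's free slot is empty with the black dish underneath. Now triangulating.

```bash
cat > h.py <<'E'
from station import *
import cv2,numpy as np
C={n:calibration(n) for n in("top","side")}
def ray(n,p):
    c=C[n];d=np.linalg.inv(c["camera_matrix"])@np.array([p[0],p[1],1.]);R=np.array(c["R"])
    return -R.T@np.array(c["t"]),R.T@d
def plane(n,p,z):
    o,d=ray(n,p);return o+d*(z-o[2])/d[2]
def proj(n,X):
    c=C[n];v=c["camera_matrix"]@(np.array(c["R"])@X+c["t"]);return v[:2]/v[2]
def tri(ps):
    A=np.zeros((3,3));b=np.zeros(3);L=[]
    for n,p in ps.items():
        o,d=ray(n,p);d=d/np.linalg.norm(d);P=np.eye(3)-np.outer(d,d);A+=P;b+=P@o;L.append((P,o))
    X=np.linalg.solve(A,b);return X,max(np.linalg.norm(P@(X-o)) for P,o in L)
def dot(im,p,r=6):
    x,y=map(round,p);g=cv2.cvtColor(im,cv2.COLOR_BGR2HSV)[y-r:y+r+1,x-r:x+r+1]
    w=np.clip(110-g[...,1].astype(float),0,None)   # grey dot in saturated brass
    n,l,st,ce=cv2.connectedComponentsWithStats((w>0).astype(np.uint8))
    k=min(range(1,n),key=lambda i:np.hypot(*(ce[i]-r)));return ce[k]+[x-r,y-r],st[k,4]
E
python3 - <<'E'
from h import *
I={n:cv2.imread(f"pics/{n}0.png") for n in C}
for nm,a,b in(("A",(313.3,246),(205.3,156.3)),("B",(397,250),(142.7,189.3)),("hung",(115.5,173),(367,137))):
    try:
        d={"top":dot(I["top"],a),"side":dot(I["side"],b)};print(d)
        X,e=tri({k:v[0] for k,v in d.items()})
        print(nm,X.round(4),e.round(4))
    except Exception as ex: print(nm,ex)
    X,e=tri({"top":a,"side":b});print(nm,"hand",X.round(4),e.round(4))
roi={"top":(75,130,235,235),"side":(270,110,430,220)}
for n in C:
    x0,y0,x1,y1=roi[n];h=cv2.cvtColor(I[n],cv2.COLOR_BGR2HSV)
    m=np.zeros(h.shape[:2],np.uint8);m[y0:y1,x0:x1]=((h[...,1]<50)&(h[...,2]>130))[y0:y1,x0:x1]
    c=max(cv2.findContours(m,0,2)[0],key=cv2.contourArea)
    a=cv2.approxPolyDP(c,2,True)[:,0]
    for p in a: print(n,p,plane(n,p,.185)[:2].round(4))
E
```

```text
{'top': (array([312.9047619 , 245.57142857]), np.int32(21)), 'side': (array([204.8, 156. ]), np.int32(10))}
A [ 0.4531 -0.1254  0.1994] 0.001
A hand [ 0.4528 -0.1254  0.1968] 0.0001
{'top': (array([396.77777778, 249.5       ]), np.int32(18)), 'side': (array([142.66666667, 189.11111111]), np.int32(9))}
B [ 0.4467 -0.2968  0.15  ] 0.0006
B hand [ 0.446  -0.2975  0.1475] 0.0002
{'top': (array([115., 171.]), np.int32(21)), 'side': (array([367.13333333, 136.53333333]), np.int32(15))}
hung [0.5885 0.2395 0.2359] 0.0014
hung hand [0.5865 0.2416 0.227 ] 0.0008
top [ 88 139] [0.6615 0.3099]
top [ 81 201] [0.5396 0.318 ]
top [106 202] [0.5376 0.2701]
top [ 99 216] [0.5107 0.2824]
top [112 203] [0.5357 0.2585]
top [114 186] [0.5687 0.2559]
top [109 180] [0.5804 0.2659]
top [107 170] [0.6    0.2705]
top [117 163] [0.6138 0.2517]
top [128 164] [0.6118 0.2303]
top [136 174] [0.5922 0.2142]
top [128 195] [0.5512 0.2284]
top [128 204] [0.5337 0.2278]
top [135 218] [0.5068 0.2136]
top [138 216] [0.5106 0.208 ]
top [134 204] [0.5337 0.2163]
top [167 206] [0.5298 0.153 ]
top [169 208] [0.526 0.149]
top
[... 525 characters left out ...]
2] [0.556  0.2535]
side [369 132] [0.5635 0.2692]
side [373 136] [0.5773 0.2728]
side [373 148] [0.6055 0.2569]
side [366 155] [0.6143 0.2323]
side [355 152] [0.5958 0.2118]
side [349 131] [0.5397 0.2256]
side [338 123] [0.5085 0.2113]
side [335 125] [0.5102 0.2019]
side [343 131] [0.5333 0.2121]
side [320 140] [0.5303 0.1491]
side [320 131] [0.5086 0.1604]
side [317 130] [0.5029 0.1549]
side [315 143] [0.5321 0.1342]
side [326 165] [0.5954 0.1316]
side [317 170] [0.5975 0.1058]
side [305 147] [0.531  0.1071]
side [292 139] [0.498  0.0878]
side [291 141] [0.5017 0.0831]
side [299 147] [0.5246 0.0937]
side [281 155] [0.5246 0.0443]
side [301 198] [0.6444 0.0386]
side [402 161] [0.666  0.3038]
```

```bash
cat >> h.py <<'E'
from scipy.spatial.transform import Rotation as Ro
def delta(X,yaw=None):
    s=sense();R=Ro.from_quat(s["tool_rot"]);M=R.as_matrix()
    g=Ro.from_matrix(np.array([[np.cos(w),np.sin(w),0],[np.sin(w),-np.cos(w),0],[0,0,-1]])) if (w:=yaw if yaw is not None else np.arctan2(M[1,0],M[0,0])) is not None else 0
    print("t",round(s["t"],2),"tcp",s["tcp_pos"].round(4),"yaw",np.arctan2(M[1,0],M[0,0]).round(4),"gap",round(s["finger_gap"],3),"F",s["force"].round(1),"d",(M.T@(np.array(X)-s["tcp_pos"])).round(4),"rot",(R.inv()*g).as_rotvec().round(4))
E
python3 -c "
from h import *
print(plane('top',(355,215),.2),plane('top',(312.9,245.6),.203),plane('side',(205,156),.203))
delta((.453,-.1254,.26))"
```

```text
[ 0.51089558 -0.2050286   0.2       ] [ 0.45332497 -0.12400003  0.203     ] [ 0.45444465 -0.12611399  0.203     ]
t 0.15 tcp [ 0.1502 -0.6061  0.2305] yaw 0.2428 gap 1.005 F [ 0.5 -0.3  0. ] d [ 0.4095 -0.3938 -0.0287] rot [-0.0017 -0.0003  0.    ]
```

Emit:
apply_moves([
  [0.034,-0.033,-0.015,0,0,0,-1],
  [0.034,-0.033,-0.014,0,0,0,-1],
  [0.034,-0.033,0,0,0,0,-1],
  [0.034,-0.033,0,0,0,0,-1],
  [0.034,-0.033,0,0,0,0,-1],
  [0.034,-0.033,0,0,0,0,-1],
  [0.034,-0.033,0,0,0,0,-1],
  [0.034,-0.033,0,0,0,0,-1],
])

```text
t: 1.15
tcp_pos: [0.3514, -0.2835, 0.2603]
tool_rot: [0.993, 0.121, 0.0, -0.0]
force: [0.2, -0.5, 0.3]
finger_gap: 1.004
gripper_force: 0.0
```

Emit:
apply_moves([
  [0.034,-0.033,0,0,0,0,-1],
  [0.034,-0.033,0,0,0,0,-1],
  [0.034,-0.033,0,0,0,0,-1],
  [0.034,-0.033,0,0,0,0,-1],
  [0,0,0,0,0,0,-1],
])

```text
t: 1.78
tcp_pos: [0.4519, -0.1216, 0.2602]
tool_rot: [0.992, 0.124, 0.0, -0.0]
force: [0.3, -0.6, -0.4]
finger_gap: 1.0
gripper_force: 0.0
```

Run:
```python
from h import *
delta((.4537,-.1252,.165))
s=sense();im=snapshot("wrist")[:,:,::-1];cv2.imwrite("pics/w1.png",im)
c=calibration("wrist");M=np.array(c["mount"]);R=Ro.from_quat(s["tool_rot"]).as_matrix()
def wproj(X):
    p=np.linalg.inv(M)@np.r_[R.T@(np.array(X)-s["tcp_pos"]),1];v=c["camera_matrix"]@p[:3];return v[:2]/v[2]
print(wproj((.4537,-.1252,.203)))
```

```text
t 1.77 tcp [ 0.4519 -0.1216  0.2602] yaw 0.248 gap 1.0 F [ 0.3 -0.6 -0.4] d [0.0008 0.004  0.0952] rot [-0.0006 -0.0001  0.    ]
[258.52663607 204.46679147]
```

View pics/w1.png

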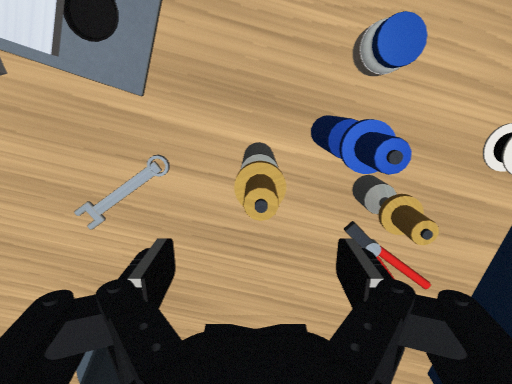

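The wrist view shows the tall cartridge's head dot at (261,206). The predicted position was (258.5,204.5), so they agree to about 1.5 mm. Descending to grip.

Emit:
apply_moves([
  [0.0,0.005,0.02,0,0,0,-1],
  [0,0,0.025,0,0,0,-1],
  [0,0,0.025,0,0,0,-1],
  [0,0,0.025,0,0,0,-1],
  [0,0,0,0,0,0,-1],
])

```text
t: 2.45
tcp_pos: [0.4505, -0.1295, 0.1639]
tool_rot: [0.993, 0.12, -0.002, -0.001]
force: [-0.1, 0.4, 0.4]
finger_gap: 0.997
gripper_force: 0.0
```

Emit:
apply_moves([
  [0,0,0,0,0,0,1],
  [0,0,0,0,0,0,1],
  [0,0,0,0,0,0,1],
  [0,0,0,0,0,0,1],
  [0,0,0,0,0,0,1],
  [0,0,0,0,0,0,1],
  [0,0,0,0,0,0,1],
  [0,0,0,0,0,0,1],
], force=50)

```text
t: 3.45
tcp_pos: [0.4525, -0.1284, 0.1662]
tool_rot: [0.993, 0.121, 0.0, -0.0]
force: [0.3, 1.5, 5.4]
finger_gap: 0.316
gripper_force: 48.8
```

Emit:
apply_moves([
  [0,0,-0.01,0,0,0,1],
  [0,0,-0.015,0,0,0,1],
  [0,0,-0.015,0,0,0,1],
  [0,0,-0.01,0,0,0,1],
  [0,0,0,0,0,0,1],
  [0,0,0,0,0,0,1],
])

```text
t: 4.2
tcp_pos: [0.4519, -0.1288, 0.215]
tool_rot: [0.993, 0.121, -0.0, -0.0]
force: [-0.9, -0.9, -3.0]
finger_gap: 0.315
gripper_force: 49.5
```

Run:
```python
from h import *
delta((.45,.1275,.2125),.2428)
t=snapshot("top")[:,:,::-1];s=snapshot("side")[:,:,::-1]
z=lambda im,x,y,f:cv2.resize(im[y:y+110,x:x+130],None,fx=f,fy=f,interpolation=cv2.INTER_CUBIC)
cv2.imwrite("pics/l.png",np.hstack([z(t,260,200,3),z(s,140,110,3)]))
```

```text
t 4.2 tcp [ 0.4519 -0.1288  0.215 ] yaw 0.2429 gap 0.315 F [-0.9 -0.9 -3. ] d [ 0.0598 -0.2492  0.0026] rot [-0.0006  0.0007  0.0001]
```

View pics/l.png

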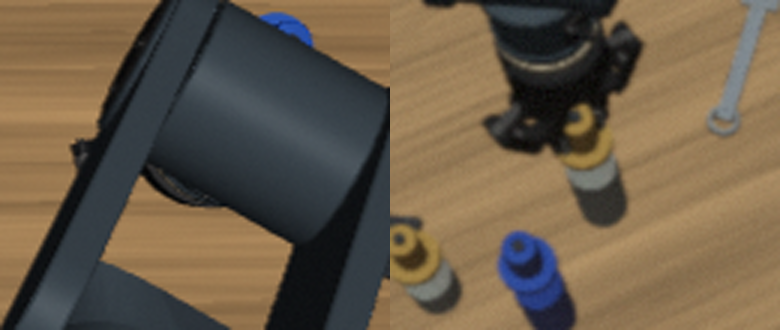

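The side crop shows the tall cartridge held upright and lifted clear, with the blue and short ones undisturbed. Moving to the front of the slot.

Emit:
apply_moves([
  [0.006,-0.025,0,0,0,0,1],
  [0.009,-0.036,0,0,0,0,1],
  [0.01,-0.042,0,0,0,0,1],
  [0.01,-0.042,0,0,0,0,1],
  [0.01,-0.042,0,0,0,0,1],
  [0.007,-0.037,0,0,0,0,1],
  [0.006,-0.025,0,0,0,0,1],
  [0,0,0,0,0,0,1],
])

```text
t: 5.3
tcp_pos: [0.4482, 0.128, 0.2148]
tool_rot: [0.992, 0.123, -0.001, -0.0]
force: [-0.6, 0.1, -3.1]
finger_gap: 0.317
gripper_force: 50.1
```

Run:
```python
from h import *
delta((.585,.1185,.215),.2428)
cv2.imwrite("pics/w2.png",snapshot("wrist")[:,:,::-1])
```

```text
t 5.3 tcp [0.4482 0.128  0.2148] yaw 0.2461 gap 0.317 F [-0.6  0.1 -3.1] d [ 0.1304  0.0426 -0.0003] rot [-0.0003  0.0011  0.0033]
```

View pics/w2.png

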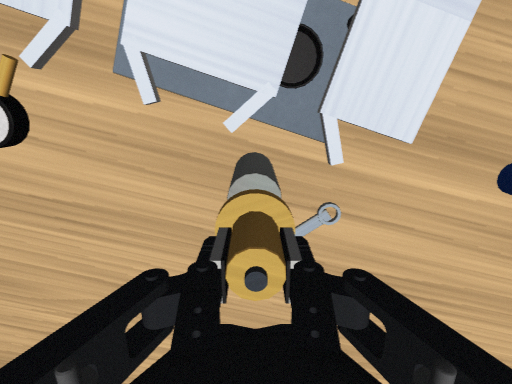

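Wrist view shows the held head dot at (256,279) and the slot mouth ahead, between the lips at about (255,110) and (333,135). Sliding in.

Emit:
apply_moves([
  [0.015,0.0049,0,0,0,0,1],
  [0.018,0.0059,0,0,0,0,1],
  [0.018,0.0059,0,0,0,0,1],
  [0.018,0.0059,0,0,0,0,1],
  [0.018,0.0059,0,0,0,0,1],
  [0.018,0.0059,0,0,0,0,1],
  [0.015,0.0049,0,0,0,0,1],
  [0,0,0,0,0,0,1],
])

```text
t: 6.35
tcp_pos: [0.577, 0.1156, 0.215]
tool_rot: [0.993, 0.12, 0.001, 0.0]
force: [-0.0, 0.3, -2.7]
finger_gap: 0.318
gripper_force: 50.0
```

Run:
```python
from h import *
delta((.585,.1185,.215),.2428)
w=snapshot("wrist")[:,:,::-1];s=snapshot("side")[:,:,::-1]
cv2.imwrite("pics/i.png",np.hstack([w[50:350,60:460],cv2.resize(s[90:210,270:430],(400,300),interpolation=cv2.INTER_CUBIC)]))
```

```text
t 6.35 tcp [0.577  0.1156 0.215 ] yaw 0.2404 gap 0.318 F [-0.   0.3 -2.7] d [ 0.0084 -0.0009  0.    ] rot [ 0.0007 -0.0016 -0.0024]
```

View pics/i.png

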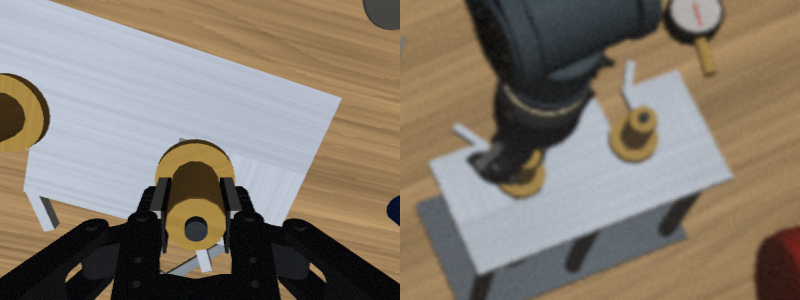

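The neck is inside the slot, with no contact force, and the hung cartridge is untouched. Going to the back in small steps.

Emit:
apply_moves([
  [0.003,-0.001,0,0,0,0,1],
  [0.003,0,0,0,0,0,1],
  [0.003,0,0,0,0,0,1],
  [0,0,0,0,0,0,1],
  [0,0,0,0,0,0,1],
])

```text
t: 7.08
tcp_pos: [0.583, 0.1206, 0.2153]
tool_rot: [0.993, 0.121, -0.0, 0.0]
force: [0.9, -0.9, -3.6]
finger_gap: 0.317
gripper_force: 50.0
```

Emit:
apply_moves([
  [0.0015,0.001,0,0,0,0,1],
  [0.0015,0,0,0,0,0,1],
  [0,0,0,0,0,0,1],
  [0,0,0,0,0,0,1],
])

```text
t: 7.58
tcp_pos: [0.5863, 0.1202, 0.2153]
tool_rot: [0.993, 0.121, -0.0, -0.0]
force: [0.9, -0.5, -3.1]
finger_gap: 0.315
gripper_force: 50.0
```

Emit:
apply_moves([
  [0.001,0,0,0,0,0,1],
  [0.001,0,0,0,0,0,1],
  [0,0,0,0,0,0,1],
  [0,0,0,0,0,0,1],
])

```text
t: 8.07
tcp_pos: [0.5879, 0.1207, 0.2152]
tool_rot: [0.993, 0.121, -0.0, 0.0]
force: [-0.5, -0.4, -2.6]
finger_gap: 0.315
gripper_force: 49.9
```

Emit:
apply_moves([
  [0,0,0.004,0,0,0,1],
  [0,0,0.004,0,0,0,1],
  [0,0,0.003,0,0,0,1],
  [0,0,0.001,0,0,0,1],
  [0,0,0.001,0,0,0,1],
  [0,0,0,0,0,0,1],
  [0,0,0,0,0,0,1],
])

```text
t: 8.95
tcp_pos: [0.588, 0.1207, 0.2022]
tool_rot: [0.993, 0.121, -0.0, -0.0]
force: [-2.5, 0.5, -2.9]
finger_gap: 0.314
gripper_force: 50.0
```

Emit:
apply_moves([
  [0,0,0.001,0,0,0,1],
  [0,0,0.0005,0,0,0,1],
  [0,0,0,0,0,0,1],
  [0,0,0,0,0,0,1],
])

```text
t: 9.45
tcp_pos: [0.588, 0.1208, 0.2012]
tool_rot: [0.993, 0.121, -0.0, -0.0]
force: [-5.5, 0.1, 4.4]
finger_gap: 0.313
gripper_force: 50.5
```

Emit:
apply_moves([
  [0,0,0,0,0,0,0.3],
  [0,0,0,0,0,0,0.0],
  [0,0,0,0,0,0,-0.5],
  [0,0,0,0,0,0,-0.5],
  [0,0,0,0,0,0,-0.5],
  [0,0,0,0,0,0,-0.5],
])

```text
t: 10.2
tcp_pos: [0.5883, 0.1207, 0.2008]
tool_rot: [0.993, 0.121, 0.0, 0.0]
force: [-0.9, 0.4, -0.1]
finger_gap: 0.751
gripper_force: 0.0
```

Emit:
apply_moves([
  [0,0,-0.01,0,0,0,-0.5],
  [0,0,-0.025,0,0,0,-0.5],
  [0,0,-0.03,0,0,0,-0.5],
  [0,0,-0.03,0,0,0,-0.5],
  [-0.03,0,-0.01,0,0,0,-0.5],
  [-0.05,0,0,0,0,0,-0.5],
  [-0.05,0,0,0,0,0,-0.5],
  [-0.05,0,0,0,0,0,-0.5],
])

```text
t: 11.2
tcp_pos: [0.4122, 0.0771, 0.3065]
tool_rot: [0.993, 0.121, 0.001, 0.0]
force: [1.1, 0.1, 0.7]
finger_gap: 0.748
gripper_force: 0.0
```

Emit:
apply_moves([
  [0,0.05,0,0,0,0,-0.5],
  [0,0.05,0,0,0,0,-0.5],
  [0,0.05,0,0,0,0,-0.5],
  [0,0.05,0,0,0,0,-0.5],
  [0,0,0,0,0,0,-0.5],
])

```text
t: 11.82
tcp_pos: [0.463, -0.1202, 0.3066]
tool_rot: [0.993, 0.119, 0.001, 0.001]
force: [-0.4, 0.1, -0.1]
finger_gap: 0.75
gripper_force: 0.0
```

Run:
```python
from h import *
delta((.45,0,.3))
t=snapshot("top")[:,:,::-1];s=snapshot("side")[:,:,::-1]
cv2.imwrite("pics/top9.png",t);cv2.imwrite("pics/side9.png",s)
z=lambda im,x,y:cv2.resize(im[y:y+120,x:x+160],(400,300),interpolation=cv2.INTER_CUBIC)
cv2.imwrite("pics/f.png",np.vstack([np.hstack([z(t,75,130),z(s,270,90)]),np.hstack([cv2.resize(t,(400,300)),cv2.resize(s,(400,300))])]))
```

```text
t 11.82 tcp [ 0.463  -0.1202  0.3066] yaw 0.2382 gap 0.75 F [-0.4  0.1 -0.1] d [ 0.0157 -0.1199  0.0064] rot [ 0.0025 -0.0019 -0.    ]
```

View pics/f.png

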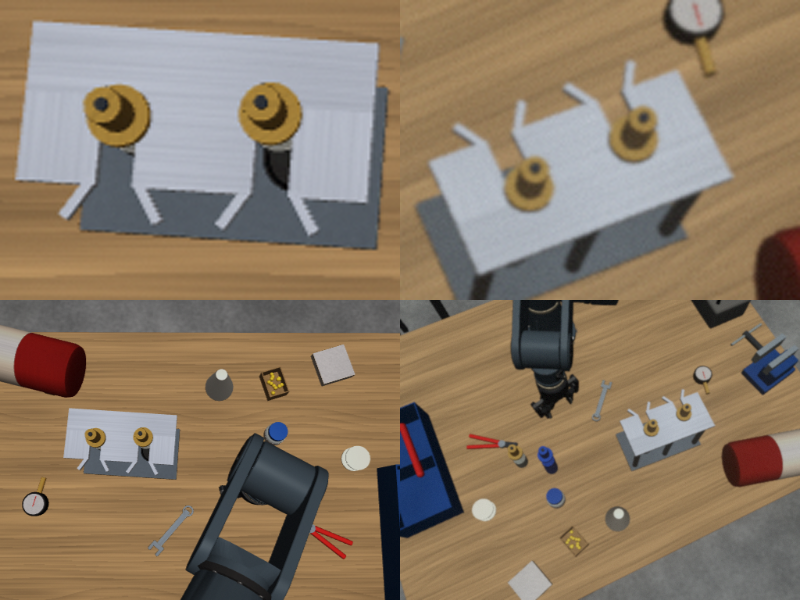

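The tall cartridge now hangs upright at the back of the free slot, at about (265,105) in the top crop. Its collar is on the plate, matching its neighbour at (105,105). The short and blue ones haven't moved, and the arm is clear.

```bash
python3 -c "
from station import *
print(sign_off())"
```

```text
the job is handed in; nothing more can be done
None
```

The tall cartridge hangs upright at the back of the free slot with its collar on the top plate; the hung and short cartridges were left where they were, and the job was handed in at about 12 s of the 45 s allowed.

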